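Seat a resin-embedded specimen on its parallels in a preparation vise

TASK

The vise was tightened and lifted the resin block off its two parallels, and the parallel beside the moving jaw has crept out towards you. Slide that parallel back in until its end is level with the other one's, then take the soft-faced drift and press the block down with its nylon foot, over one parallel and then the other (about 20 N, never above 26 N, the fingers not touching the block), until both parallels are pinched tight. Stand the drift back upright on the worktop, and then nudge the end of the parallel you pushed in with a fingertip (lightly, 1.5 to 2 N) to prove that it no longer slides.

Things in the scene. Friction and masses are not known exactly. Their poses are not given: they have to be found in the camera images.
- vise: steel vise, fixed on levelling feet; origin under the middle between the jaw faces, on the base underside, 8 to 14 mm above the worktop. x runs along the jaws, away from the robot; y along the screw to the moving jaw and its tommy bar. Base 92 mm along x, y -71 to +111 mm (screw to +126). Bed 30 mm, jaw tops 62, tommy bar under 68 mm above the origin. Jaws 76 mm long, inner faces at y -29, +29
- specimen_top (a point): centre of the top of the cream resin block (60 mm along jaws, 57 across, 40 high) in the jaws. Seated it is 86 mm above the vise's origin; starts 1.8 to 3.5 mm higher, moving-jaw side tipped up. The jaws' grip holds it: some 10 N moves it down, about 20 N over each parallel in turn pinches them; it stays where pressed. The cushions give 1 mm at 12 N each. Resin chips above 26 N
- parallel_moving_mid (a point): centre of the parallel by the moving jaw: loose steel bar 130 mm long (its x, along the jaws), 10 thick, 16 high, on a rubber cushion strip of the bed at y = +23 mm of the vise. In place it is centred in the vise along x, sticking out 27 mm from the jaws at either end, level with the other; it starts 14 to 24 mm nearer the robot
- parallel_fixed_mid (a point): centre of the equal parallel beside the fixed jaw (y = -23 mm of the vise), already in place, within 1 mm
- drift_mid (a point): centre (half-way up) of the drift standing on the worktop right of the vise: 116 mm high, z up along it; white nylon foot, 30 mm diameter, 26 mm high, then a thin neck, then a grooved aluminium grip, 22 mm diameter, from 36 to 116 mm above the foot's underside
- steel_forceps: steel forceps lying on the worktop, 131 mm long, 9 mm high; a bystander
- dropper: small dropper bottle, 25 mm across, 71 mm high, origin under its centre; a bystander
- cup: specimen cup with lid, 52 mm across, 62 mm high, origin under its centre; a bystander

How it is judged:
By the outcome, as a careful person would: the job done as asked, in the order asked, and still so for the second after the job is handed in, with the robot touching nothing.
It also fails if it takes over 72 s, if anything falls off the work surface, if the arm or the gripper's body presses on something with over 40 N, if the wrist force passes 120 N, or if a joint passes its speed limit or range.

ROBOT

A 6-joint arm with a two-finger parallel gripper is mounted at the origin on a cart in front of the work surface, level with it; the furniture and walls round the work are solid. World frame = base frame: x ahead of the robot, y to its left, z up, the work surface at z = 0. Lengths are in m, angles in degrees, forces in N, time in s.
With the tool pointing down it reaches from about 0.4 to 0.825 m from the base axis. Payload 7 kg.
Tool frame: the origin (TCP) lies between the finger pads; the fingertips stand 25 mm ahead of it and the grasp point (between the pads) lies 6 mm ahead of it; z points along the fingers, y is the line along which they close (so a half turn about z gives the same grasp; the last joint's range is limited). The gripper opens to 88 mm and grips with 3 to 60 N. Pads are 19 mm wide; open, the fingers measure 130 mm over their backs; the gripper's body (78 mm by 193 mm) begins 47 mm behind the grasp point.
Start: joints at [87.439, 20.546, 0.682, 0, -70.136, -16.507], TCP at [0.221, 0.638, 0.252] pointing down, gripper open.
Joint ranges: [-176.03, 176.03], [-82.01, 121.73], [-58.28, 71.71], [-173.87, 95.51], [-174.79, -0.11], [-173.66, 173.66]. Speed limits (degrees/s): [136.94, 136.94, 172.46, 180, 180, 180].

INTERFACE

Orientations are given as [roll, pitch, yaw] about the fixed x, y, z axes, in that order (R = Rz(yaw) Ry(pitch) Rx(roll)).
In Python, from plant import r gives the robot as it stands.
- The arm moves only by the shell command python3 -m crank 'ROWS' [FORCE]. ROWS is JSON, a list of rows, each a list of 3 entries, a list of its own where there are three numbers: the turn, a rotation vector about the tool's x, y, z in degrees, then the shift along the tool's x, y, z in cm, then the closure, from -1 (fully open) to 1 (shut). In form: [[[wx, wy, wz], [dx, dy, dz], fingers], ...]. A call has 1 to 8 rows; each row shifts and turns the commanded pose from where the row before left it, along the tool's axes as they then stand; what a row does not reach is not made up. A row lasts 1/10 s, in which the tool goes at most 50 mm and 8.59 degrees, less where a joint would pass 70% of its speed; a pose out of reach is approached as far as the arm can. A call with a gripper value outside its range is refused whole. The fingers move at their own pace and stop on an object; FORCE is the grip in N (left out, the last holds). Time passes only in rows, so rows that do not move let the fingers close. It gives the time, the measured TCP pose, the force, the opening and the grip force at its end, in the units of the state.
- r.get_state(): the state, without advancing time (a new reading comes with each control period).
- r.capture(name): name is "side" or "top" or "wrist"; returns a dict with "color" (384x512x3 uint8, red, green, blue), "range_z" (384x512 float32, m along the optical axis (not along the pixel's ray), 0 where there is no reading), "intrinsics" (3x3 intrinsics, pixels), "world_from_camera" (4x4, takes a point from camera to world coordinates); the wrist camera has in their place "hand_eye" (4x4, takes a point from camera to tool coordinates, whose origin is the TCP and whose axes are the flange's). Camera axes: x right, y down, z forward; pixel columns grow to the right and rows downward; lengths in m; the calibration is good to about 2 mm. A picture is of the moment at which its call begins: read the wrist's pose just before it.
- r.close_job(): hands the job in; it is judged then, once.
The state is a dict: "time_s": time; "joints": joint angles; "qd": joint speeds; "joint_torque": joint torques, N m; "tcp_pos": TCP position; "eef_rot": TCP orientation; "contact_force": force on the tool from outside, world axes, zero at the start; "moment": the same for the moment, N m; "gripper_width": finger opening in m; "gripper_force": force on a finger pad.
Only numpy, scipy, OpenCV 4.12 (cv2) and the standard library are available. Lean on these libraries where they do the work, as an engineer would, in place of code of your own. Each camera call takes 0.05 s, during which the arm holds its last target. There are 200 camera calls.

## Working session

There is one attempt and no reset: what is moved stays moved. The work goes in short steps, Python scripts to look and compute and a shell command to move; the robot and the scene stay as the last step left them, time stands still between calls to the robot, and variables do not carry over. Pictures are saved under pics/ and viewed, at most 10 in all, crops included, and the job is handed in when it is done.

```bash
mkdir -p pics; ls; python3 - <<'E'
from plant import r
import cv2,pickle
s=r.get_state();print(s)
for n in ("side","top"):
    c=r.capture(n);pickle.dump(c,open(n+".pkl","wb"))
    cv2.imwrite(f"pics/{n}0.png",cv2.resize(c["color"][:,:,::-1],(800,600),interpolation=cv2.INTER_CUBIC))
    print(c["intrinsics"],c["world_from_camera"])
E
```

```text
pics
{'time_s': 0.0, 'joints': array([ 8.74409585e+01,  2.05914017e+01,  6.32174826e-01, -1.94338142e-02,
       -7.01355619e+01, -1.65074830e+01]), 'qd': array([ 0.03695598, -0.00786712,  0.11281373,  0.09698735, -0.0549355 ,
       -0.09569721]), 'joint_torque': array([-1.99060883e-04, -5.82723570e+01,  2.93056583e+01,  6.99726149e+00,
        7.02795209e-03, -1.59281194e-04]), 'tcp_pos': array([0.22037202, 0.63752781, 0.25061304]), 'eef_rot': array([ 1.79903927e+02, -9.41998754e-03, -1.90731352e+01]), 'contact_force': array([-0.4895949 ,  0.18958215,  0.10446612]), 'moment': array([0.00276919, 0.00837564, 0.01189465]), 'gripper_force': 0.0, 'gripper_width': 0.08744185093780359}
[[354.52654999   0.         255.32426593]
 [  0.         354.52654999 191.32462688]
 [  0.           0.           1.        ]] [[-0.93358158 -0.22668782  0.27755733  0.30567757]
 [-0.35810556  0.56065683 -0.74660855  0.7303695 ]
 [ 0.01363266 -0.79641481 -0.60459705  0.64932733]
 [ 0.          0.          0.          1.        ]]
[[469.59656686   0.         253.9983659 ]
 [  0.         469.59656686 199.79308252]
 [  0.           0.           1.        ]] [[-0.00729004 -0.98050122  0.19637775  0.35418337]
 [-0.99993407  0.00540548 -0.01013086  0.03890063]
 [ 0.0088718  -0.19643866 -0.98047598  1.34712548]
 [ 0.          0.          0.          1.        ]]
```

View pics/side0.png

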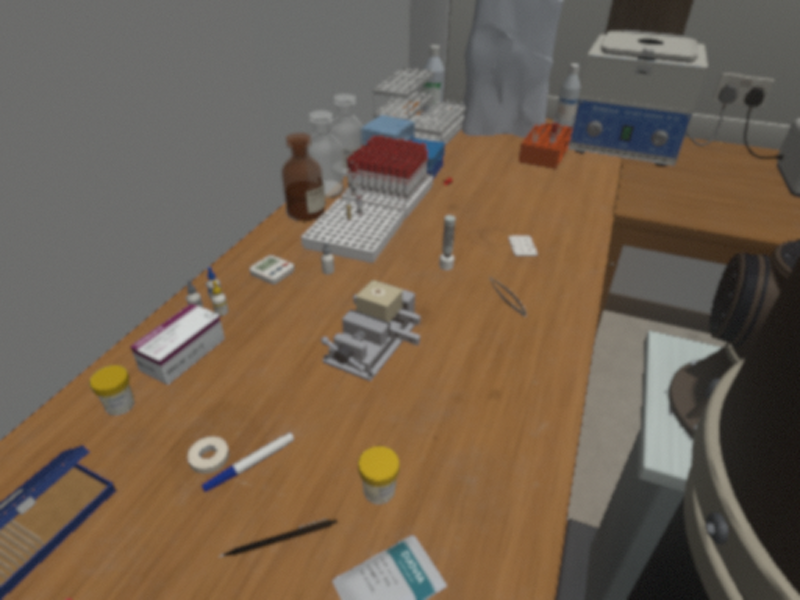

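View pics/top0.png

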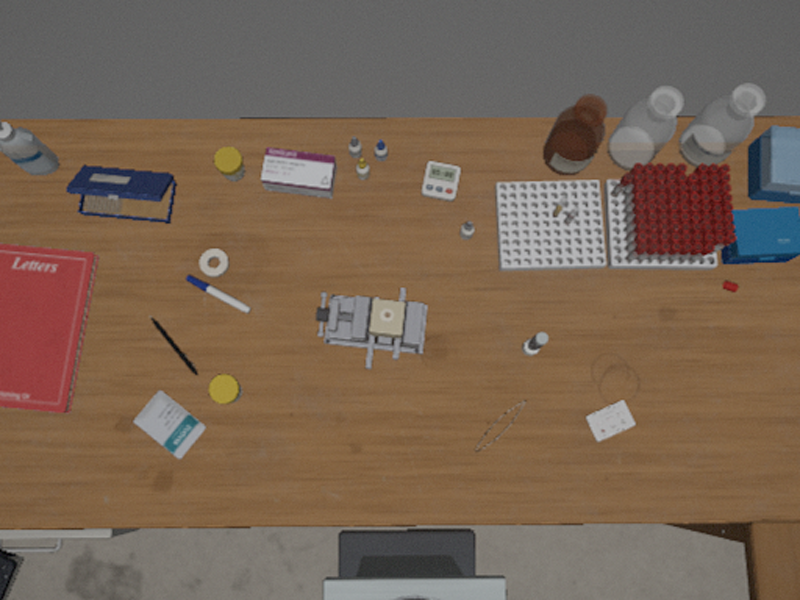

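The top view shows the vise at about (375,325), with the near parallel end at (369,362) and the other at (396,355). The drift is at (535,343), the forceps at (500,425), the dropper at (467,229) and the cup at (224,388). Next I'll measure these from the depth image.

```bash
cat > h.py <<'E'
import numpy as np,pickle,cv2
def cloud(c,T):
    K=c["intrinsics"];z=c["range_z"];v,u=np.mgrid[:384,:512]
    p=np.stack([(u-K[0,2])/K[0,0]*z,(v-K[1,2])/K[1,1]*z,z],-1)
    p=p@T[:3,:3].T+T[:3,3]; p[z==0]=np.nan
    return p
E
python3 - <<'E'
from h import *
np.set_printoptions(precision=4,suppress=True)
c=pickle.load(open("top.pkl","rb"));P=cloud(c,c["world_from_camera"])
print("table",np.nanmedian(P[150:160,150:200,2]), np.nanmedian(P[260:290,220:290,2]))
def box(x0,x1,y0,y1,name,zmin):
    q=P[y0:y1,x0:x1].reshape(-1,3);q=q[q[:,2]>zmin];
    print(name,len(q),np.median(q,0),q.min(0),q.max(0))
box(325,360,205,235,"drift",.1);box(325,360,205,235,"driftall",.01)
box(195,280,180,240,"vise",.01);box(230,265,185,220,"block",.088)
box(290,305,138,155,"dropper",.03)
q=P[185:220,230:265].reshape(-1,3);q=q[q[:,2]>.088]
A=np.c_[q[:,:2]-q[:,:2].mean(0),np.ones(len(q))];print("plane",np.linalg.lstsq(A,q[:,2],rcond=None)[0],cv2.minAreaRect(q[:,:2].astype(np.float32)*1000))
im=c["color"][175:245,195:365,::-1]
cv2.imwrite("pics/top_crop.png",cv2.resize(im,None,fx=4.7,fy=4.7,interpolation=cv2.INTER_CUBIC))
E
```

```text
table 0.0005744159072804678 0.0007782589962634923
drift 63 [ 0.5552 -0.2159  0.1166] [ 0.5456 -0.227   0.1006] [ 0.566  -0.2074  0.1213]
driftall 150 [ 0.5522 -0.2125  0.083 ] [ 0.5417 -0.2309  0.0128] [ 0.5717 -0.2034  0.1213]
vise 2257 [0.5914 0.0694 0.0695] [ 0.5138 -0.0271  0.01  ] [0.6584 0.1708 0.1081]
block 468 [0.5971 0.0451 0.1004] [0.5649 0.015  0.0886] [0.6292 0.0749 0.1081]
dropper 62 [ 0.7728 -0.1038  0.0421] [ 0.7638 -0.1166  0.0313] [ 0.7837 -0.0929  0.0727]
plane [0.0249 0.034  0.1003] ((597.35595703125, 45.298744201660156), (56.742950439453125, 60.92445755004883), 82.70344543457031)
```

View pics/top_crop.png

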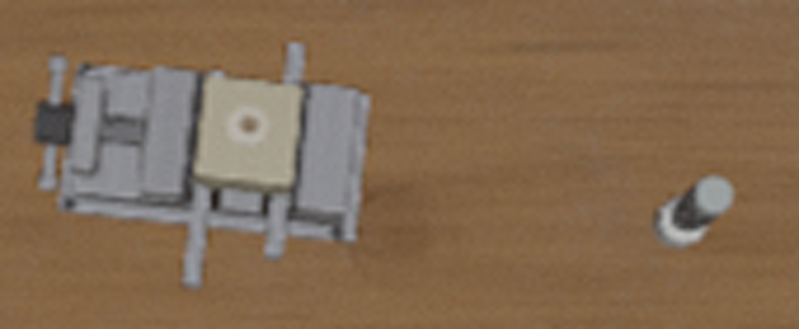

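The crop shows the moving-jaw parallel's near end at (192,280), the fixed one's at (275,252), and the foot of the drift at (680,222). The vise yaw is about -7°. I'll bring the wrist camera over the near ends.

```bash
python3 -m crank '[[[0,0,0],[3.26,3.32,0],-1],[[0,0,0],[3.26,3.32,0],-1],[[0,0,0],[3.26,3.32,0],-1],[[0,0,0],[3.26,3.32,0],-1],[[0,0,0],[3.26,3.32,0],-1],[[0,0,0],[3.26,3.32,0],-1],[[0,0,0],[3.26,3.32,0],-1]]'
python3 -m crank '[[[0,0,0],[3.26,3.32,0],-1],[[0,0,0],[3.26,3.32,0],-1],[[0,0,0],[3.26,3.32,0],-1],[[0,0,0],[3.26,3.32,0],-1],[[0,0,0],[3.26,3.32,0],-1],[[0,0,-6],[3.26,3.32,0],1],[[0,0,-6],[0,0,0],1],[[0,0,0],[0,0,0],1]]' 10
cat >> h.py <<'E'
from scipy.spatial.transform import Rotation as R
np.set_printoptions(precision=4,suppress=True)
def look(name,fn=None):
    from plant import r
    s=r.get_state();c=r.capture(name)
    if name=="wrist":
        T=np.eye(4);T[:3,:3]=R.from_euler("xyz",s["eef_rot"],degrees=True).as_matrix();T[:3,3]=s["tcp_pos"];T=T@c["hand_eye"]
    else: T=c["world_from_camera"]
    c["T"]=T;pickle.dump(c,open((fn or name)+".pkl","wb"))
    return s,c,cloud(c,T)
E
python3 - <<'E'
from h import *
s,c,P=look("wrist","w1");print(s,c["hand_eye"],c["intrinsics"],c["T"])
cv2.imwrite("pics/w1.png",cv2.resize(c["color"][:,:,::-1],(800,600),interpolation=cv2.INTER_CUBIC))
E
```

```text
time_s: 0.8
tcp_pos: [0.3606, 0.3418, 0.2514]
eef_rot: [180.0, 0.0, -19.0]
contact_force: [0.3, 0.2, 0.2]
gripper_width: 0.0872
gripper_force: 0.0
time_s: 1.6
tcp_pos: [0.4802, 0.0901, 0.2512]
eef_rot: [180.0, 0.0, -7.2]
contact_force: [0.0, 0.2, 0.0]
gripper_width: 0.0691
gripper_force: 0.0
{'time_s': 1.6, 'joints': array([ 33.7305,   2.7901, -22.1442,  -0.0124, -65.1122,  49.107 ]), 'qd': array([ 2.4992, -0.3478, -0.1059, -0.095 ,  0.0344, -7.4289]), 'joint_torque': array([ -1.2072, -32.2394,  28.432 ,   6.7781,   0.0663,   1.6879]), 'tcp_pos': array([0.4802, 0.0901, 0.2512]), 'eef_rot': array([179.9781,   0.0426,  -7.1677]), 'contact_force': array([0.0028, 0.1976, 0.0323]), 'moment': array([ 0.0385,  0.0066, -0.0094]), 'gripper_force': 0.0, 'gripper_width': 0.06909930952360563} [[ 0.0007 -0.9661 -0.2581  0.0714]
 [ 1.      0.0009 -0.0008 -0.0004]
 [ 0.001  -0.2581  0.9661 -0.1324]
 [ 0.      0.      0.      1.    ]] [[323.9819   0.     257.0393]
 [  0.     323.9819 188.4661]
 [  0.       0.       1.    ]] [[-0.1241 -0.9585 -0.2567  0.5511]
 [-0.9923  0.1197  0.0327  0.0816]
 [-0.0006  0.2588 -0.9659  0.3835]
 [ 0.      0.      0.      1.    ]]
```

View pics/w1.png

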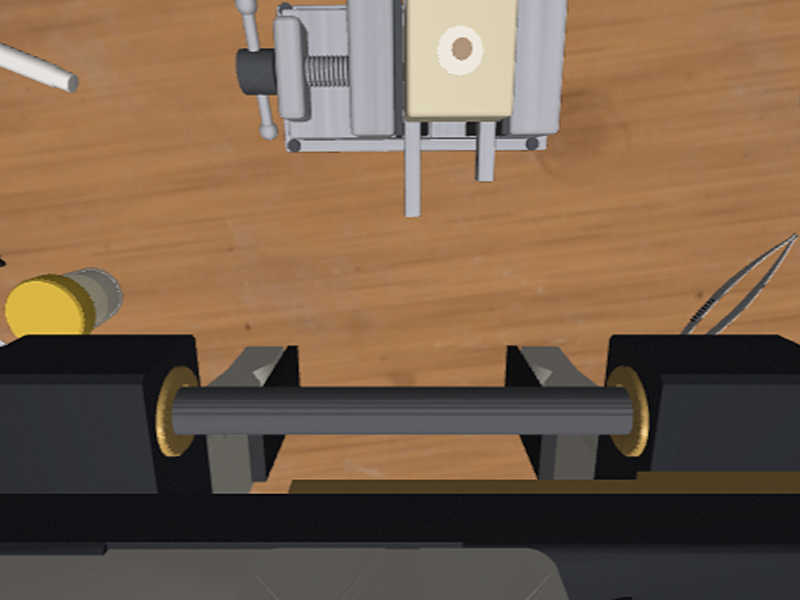

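The wrist view shows the moving-side parallel's end at (412,216), the fixed one's at (485,181), and the block top's centre at (461,48). The tool's yaw matches the vise's well.

```bash
cat >> h.py <<'E'
def pix(c,u,v,z): # ray of pixel (384x512 coordinates) with plane z
    K=c["intrinsics"];d=c["T"][:3,:3]@np.array([(u-K[0,2])/K[0,0],(v-K[1,2])/K[1,1],1]);o=c["T"][:3,3]
    return o+d*(z-o[2])/d[2]
E
python3 - <<'E'
from h import *
c=pickle.load(open("w1.pkl","rb"));P=cloud(c,c["T"]);k=.64
for n,u,v in (("mov",412,180),("fix",485,160),("jawM",372,100),("jawF",535,100),("table",450,260)):
    a,b=int(u*k),int(v*k);print(n,P[b-4:b+5,a-1:a+2].reshape(-1,3).mean(0))
zb=P[int(180*k)-8:int(180*k)+9,int(412*k),2].mean();
# end rows by brightness profile
g=cv2.cvtColor(c["color"],cv2.COLOR_RGB2GRAY)
for u in (412,485):
    col=c["color"][100:150,int(u*k)-1:int(u*k)+2].astype(int).mean(1);sat=col.max(1)-col.min(1)
    i=np.argmax(sat>30);print(u,"end row",100+i,sat[i-2:i+2])
e1=pix(c,412*k,216*k,zb);e2=pix(c,485*k,181*k,zb);print("ends",zb,e1,e2)
for v in (140,200):
  row=c["color"][int(v*k)].astype(int);sat=row.max(1)-row.min(1);print(v,np.where(sat[240:330]<30)[0]+240)
Y=np.deg2rad(-7.2);x=np.array([np.cos(Y),np.sin(Y)]);y=np.array([-np.sin(Y),np.cos(Y)])
d=e1[:2]-e2[:2];print("along,across",d@x,d@y)
for i in range(0,60,4): print(i,P[i,295,:],P[i,262,:])
E
```

```text
mov [0.5378 0.0775 0.0554]
fix [0.5444 0.0304 0.0555]
jawM [0.5859 0.0948 0.0718]
jawF [0.5742 0.0016 0.0717]
table [ 0.4722  0.0541 -0.0007]
412 end row 139 [11.3333  6.6667 97.     90.3333]
485 end row 116 [10.     12.     70.     89.3333]
ends 0.05550588169215085 [0.5151 0.0796 0.0555] [0.5312 0.0311 0.0555]
140 [240 241 242 243 244 245 246 247 248 249 250 251 252 253 254 255 256 257
 258 259 260 261 262 263 264 265 266 267 268 269 270 271 272 273 274 275
 276 277 278 279 280 281 282 283 284 285 286 287 288 289 290 291 292 293
 294 295 296 297 298 299 300 301 302 303 304 305 306 307 308 309 310 311
 312 313 314 315 316 317 318 319 320 321 322 323 324 325 326 327 328 329]
200 [259 260 261 262 263 264 265 266 267 268]
along,across -0.022071175976052945 0.046039520692299184
0 [0.6241 0.0426 0.099 ] [0.627  0.0684 0.1001]
4 [0.6211 0.0429 0.0996] [0.6243 0.0687 0.0998]
8 [0.6183 0.0432 0.0998] [0.6216 0.069  0.0993]
12 [0.6156 0.0434 0.0989] [0.6187 0.0694 0.0996]
16 [0.6126 0.0437 0.0995] [0.6162 0.0697 0.0983]
20 [0.6098 0.0439 0.0992] [0.6131 0.07   0.0991]
24 [0.6066 0.0444 0.1007] [0.61   0.0704 0.1001]
28 [0.6039 0.0445 0.0995] [0.607  0.0708 0.1005]
32 [0.6012 0.0447 0.0985] [0.6043 0.0711 0.0995]
36 [0.5981 0.0451 0.0996] [0.6013 0.0715 0.0999]
40 [0.5952 0.0452 0.0987] [0.5984 0.0718 0.0999]
44 [0.5921 0.0456 0.0994] [0.5954 0.0722 0.0997]
48 [0.5892 0.0458 0.099 ] [0.5923 0.0726 0.1006]
52 [0.5861 0.0462 0.0996] [0.5893 0.0729 0.1008]
56 [0.5832 0.0464 0.099 ] [0.5863 0.0733 0.1004]
```

```bash
python3 -m crank '[[[0,0,0],[1.1,0.6,2],1],[[0,0,0],[0,0,4],1],[[0,0,0],[0,0,4],1],[[0,0,0],[0,0,4],1],[[0,0,0],[0,0,3],1],[[0,0,0],[0,0,1.3],1],[[0,0,0],[0,0,0],1],[[0,0,0],[0,0,0],1]]' 10
python3 - <<'E'
from h import *
s,c,P=look("wrist","w2");print(s["tcp_pos"],s["gripper_width"],s["contact_force"],s["eef_rot"])
cv2.imwrite("pics/w2.png",cv2.resize(c["color"][:,:,::-1],(800,600),interpolation=cv2.INTER_CUBIC))
E
```

```text
time_s: 2.45
tcp_pos: [0.4903, 0.0852, 0.0689]
eef_rot: [180.0, -0.0, -7.1]
contact_force: [-0.4, 0.0, 0.3]
gripper_width: 0.0029
gripper_force: 0.0
[0.4903 0.0852 0.0689] 0.002916044580554421 [-0.3891  0.0244  0.3421] [179.9863  -0.0008  -7.0619]
```

View pics/w2.png

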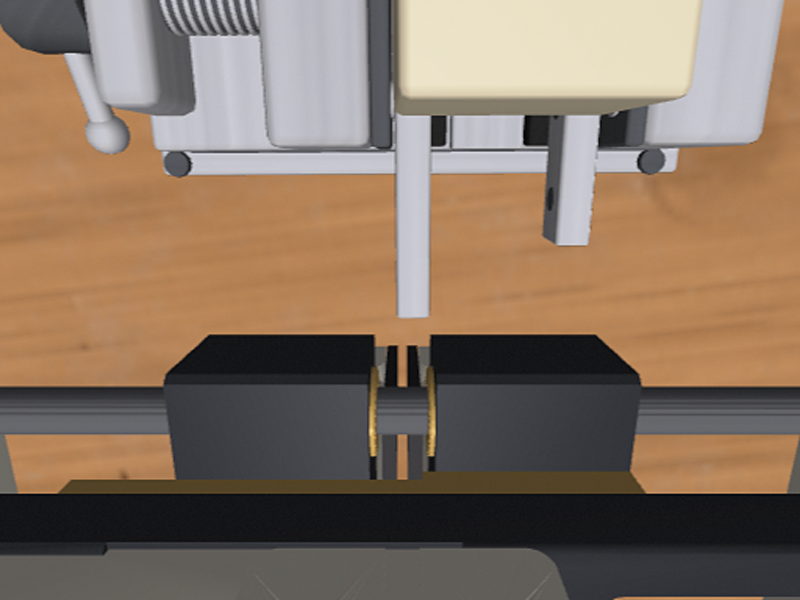

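The moving-side parallel's end is at (413,317), about 3 mm to the right of the finger centre at (402,350). The fixed one's end is at (573,244).

```bash
cat >> h.py <<'E'
def offs(fn,um,uf,zb=.0555,lo=60,save=None):
    # sub-pixel end rows of both bars (800-px columns um, uf), offset along/across the tool x
    c=pickle.load(open(fn+".pkl","rb"));k=.64;e=[]
    for u in (um,uf):
        a=int(u*k);col=c["color"][:,a-3:a+4].astype(int).mean(1);s=col.max(1)-col.min(1)
        i=lo+np.argmax(s[lo:]>30);lo_,hi=s[i-3],s[i+2];f=[np.interp((lo_+hi)/2,s[i-3:i+3],np.arange(i-3,i+3))][0]
        e.append(pix(c,u*k,f,zb));print(u,f/k,e[-1])
    d=(e[0]-e[1])[:2];t=-7.1*np.pi/180
    x=np.array([np.cos(t),np.sin(t)]);y=np.array([-np.sin(t),np.cos(t)])
    print("along,across mm",1e3*d@x,1e3*d@y);return e
E
python3 - <<'E'
from h import *
offs("w2",413,573,lo=120)
E
python3 -m crank '[[[0,0,0],[0.5,0.35,0],1],[[0,0,0],[0.5,0,0],1],[[0,0,0],[0.3,0,0],1],[[0,0,0],[0.2,0,0],1],[[0,0,0],[0.2,0,0],1]]'
```

```text
413 317.7963745551601 [0.5149 0.0792 0.0555]
573 244.8600924744898 [0.5313 0.0305 0.0555]
along,across mm -22.26724705149349 46.29673804351322
time_s: 3.0
tcp_pos: [0.5068, 0.0785, 0.0686]
eef_rot: [-180.0, 0.0, -7.1]
contact_force: [-0.9, 0.5, 0.7]
gripper_width: 0.0003
gripper_force: 0.5
```

```bash
python3 -m crank '[[[0,0,0],[0.3,0,0],1],[[0,0,0],[0.3,0,0],1],[[0,0,0],[0.3,0,0],1],[[0,0,0],[0.3,0,0],1],[[0,0,0],[0.3,0,0],1],[[0,0,0],[0.2,0,0],1],[[0,0,0],[0,0,0],1]]'
python3 - <<'E'
from h import *
s,c,P=look("wrist","w3");print(s["tcp_pos"],s["gripper_width"],s["contact_force"],s["eef_rot"])
cv2.imwrite("pics/w3.png",cv2.resize(c["color"][:,:,::-1],(800,600),interpolation=cv2.INTER_CUBIC))
E
```

```text
time_s: 3.7
tcp_pos: [0.524, 0.0766, 0.0685]
eef_rot: [-180.0, -0.0, -7.1]
contact_force: [0.4, -0.4, 0.1]
gripper_width: 0.0005
gripper_force: 0.0
[0.524  0.0766 0.0685] 0.00048140061189442173 [ 0.4399 -0.3581  0.1262] [-179.9977   -0.0151   -7.0745]
```

View pics/w3.png

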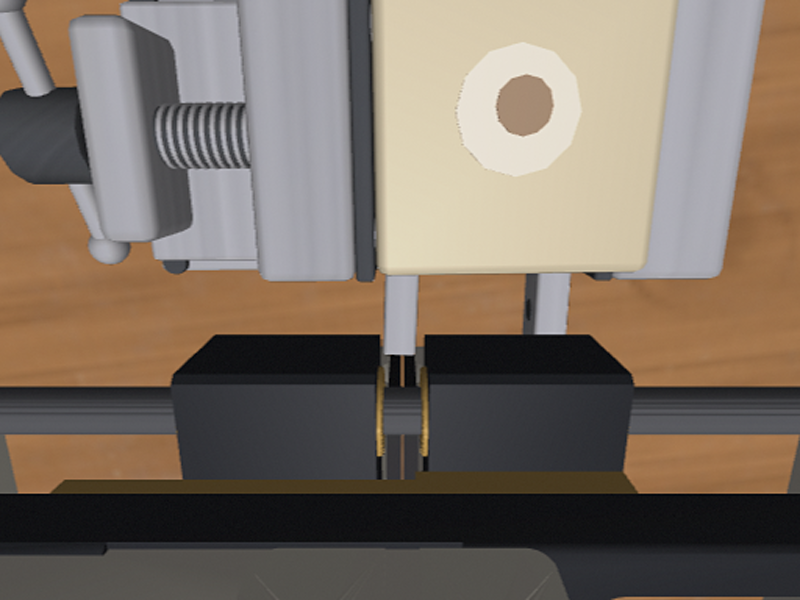

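The finger is against the bar's end at about (400,355). The other bar's end, just below (545,335), is hidden by the gripper. I'll compute the remaining distance.

```bash
python3 - <<'E'
from h import *
c=pickle.load(open("w3.pkl","rb"));t=-7.1*np.pi/180;x=np.array([np.cos(t),np.sin(t)])
f=np.array([.5313,.0305])@x
for v in (353,355,357): print(v,1e3*(pix(c,401*.64,v*.64,.0555)[:2]@x-f))
print("tcp-f",1e3*(np.array([.524,.0766])@x-f))
# vise yaw from jaw-top inner edges / bar edges
P=cloud(c,c["T"])
q=P[:170,165:225].reshape(-1,3);q=q[(abs(q[:,2]-.0717)<.003)];print("jawM",len(q),cv2.minAreaRect((q[:,:2]*1000).astype(np.float32)))
q=P[:170,400:500].reshape(-1,3);q=q[(abs(q[:,2]-.0717)<.003)];print("jawF",len(q),cv2.minAreaRect((q[:,:2]*1000).astype(np.float32)))
q=P.reshape(-1,3);b=q[(q[:,2]>.095)&(q[:,2]<.112)&(q[:,0]>.56)];A=np.c_[b[:,:2]-b[:,:2].mean(0),np.ones(len(b))]
print("block",b[:,:2].mean(0),np.linalg.lstsq(A,b[:,2],rcond=None)[0],cv2.minAreaRect((b[:,:2]*1000).astype(np.float32)))
E
```

```text
353 0.9672636144797409
355 0.3113821222006097
357 -0.34592944719513685
tcp-f -12.94205122430081
jawM 10139 ((602.5569458007812, 92.31147003173828), (24.688188552856445, 63.280418395996094), 81.17761993408203)
jawF 8778 ((590.19677734375, -5.401124954223633), (21.582901000976562, 62.020931243896484), 83.3409652709961)
block [0.5964 0.0456] [0.0087 0.0369 0.0992] ((594.431396484375, 45.12925338745117), (56.95830154418945, 51.51314163208008), 83.2397232055664)
```

```bash
python3 -m crank '[[[0,0,0],[-1.5,0,0],1],[[0,0,0],[-2.5,0,0],1],[[0,0,0],[0,0,0],1]]'
python3 - <<'E'
from h import *
s,c,P=look("wrist","w4");print(s["tcp_pos"])
cv2.imwrite("pics/w4.png",cv2.resize(c["color"][140:240,170:430,::-1],None,fx=3,fy=3,interpolation=cv2.INTER_CUBIC))
E
```

```text
time_s: 4.05
tcp_pos: [0.4813, 0.081, 0.0684]
eef_rot: [180.0, 0.1, -7.1]
contact_force: [1.1, 0.2, 0.4]
gripper_width: 0.0004
gripper_force: 0.0
[0.4813 0.081  0.0684]
```

View pics/w4.png

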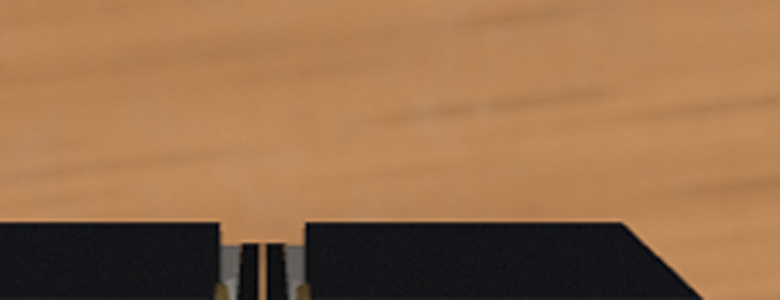

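The crop shows only the worktop and the fingertips at (262,245); the bar ends are above it. I'll read their rows from the full image.

```bash
python3 - <<'E'
from h import *
c=pickle.load(open("w4.pkl","rb"));im=c["color"].astype(int);s=im.max(2)-im.min(2)
for v in (95,105,115,125): print(v,np.where(s[v,220:420]<25)[0]+220)
for u in (257,350,360): print(u,s[60:160:3,u])
E
```

```text
95 [220 221 222 223 224 225 226 227 228 229 230 231 232 233 234 235 236 237
 238 239 240 241 242 243 244 245 246 247 248 249 250 251 252 253 254 255
 256 257 258 259 260 261 262 263 264 265 340 341 342 343 344 345 346 347
 348 349 350 351 352 353 354 355 356 357 358 359 360 361 362 363 364 365
 366 367 368 369 370]
105 [243 244 245 246 247 248 249 250 251 252 253 254 255 256 257 258 259 260
 261 262 263 264 265 340 341 342 343 344 345 346 347 348 349 350 351 352
 353 354 355 356 357 358 359 360 361 362 363 364 365 366 367 368 369]
115 [243 244 245 246 247 248 249 250 251 252 253 254 255 256 257 258 259 260
 261 262 263 264 339 340 341 342 343 344 345 346 347 348 349 350 351 352
 353 354 355 356 357 358 359 360 361 362 363 364 365 366 367 368]
125 [243 244 245 246 247 248 249 250 251 252 253 254 255 256 257 258 259 260
 261 262 263 264 339 340 341 342 343 344 345 346 347 348 349 350 351 352
 353 354 355 356 357 358 359 360 361 362 363 364 365 366 367]
257 [ 9 10  9  9 10  9 10  9 10 10  9 11  9  9 10  9  9  9 10  9 10 10 10  9
  9 10 77 99 96 93 92 89 90 93]
350 [ 2  3  4  4  4  5  6  6  5  5  6  6  7  8  9  9  9 10  9  9 10  9  9  9
  9  9 20 89 87 89 92 91 93 95]
360 [ 9 10  9  8 10  9 10 10  9  9  9 10  9 10 10 10  9  9 10  9 11 10 10  9
 10 10 19 91 89 89 92 94 94 95]
```

```bash
python3 - <<'E'
from h import *
for a,b in ((254,358),(250,354),(259,363)): offs("w4",a/.64,b/.64,lo=120)
c=pickle.load(open("w4.pkl","rb"));P=cloud(c,c["T"])
# bar direction: edge midpoints at rows
im=c["color"].astype(int);s=im.max(2)-im.min(2)
def edge(v,lo,hi): 
    q=np.where(s[v,lo:hi]<25)[0]+lo;return q.min(),q.max()
for v in (98,134):
    a,b=edge(v,230,280) if v>100 else (243,265);d=edge(v,330,400)[1]
    for u in (243.0 if 1 else a,b,d): print(v,u,pix(c,u,v,.0555))
print(P[100:134:8,254,2],P[100:134:8,357,2])
E
```

```text
396.875 214.88354202037348 [0.5371 0.076  0.0555]
559.375 216.22606981981983 [0.5311 0.0301 0.0555]
along,across mm 0.32306659303747554 46.304112643534204
390.625 214.83812139769452 [0.5373 0.0777 0.0555]
553.125 216.2337477189781 [0.5313 0.0318 0.0555]
along,across mm 0.3380964916258698 46.303605191267756
404.6875 215.0972576530612 [0.5368 0.0738 0.0555]
567.1875 215.92308291770573 [0.5309 0.0278 0.0555]
along,across mm 0.17677398165862923 46.297338322021815
98 243.0 [0.5545 0.0786 0.0555]
98 265 [0.5533 0.0691 0.0555]
98 369 [0.5478 0.0246 0.0555]
134 243.0 [0.5392 0.0806 0.0555]
134 264 [0.5381 0.0714 0.0555]
134 366 [0.5326 0.0265 0.0555]
[0.0554 0.0552 0.0558 0.0562 0.0549] [0.0562 0.0556 0.056  0.0556 0.0553]
```

The parallels are level to about 0.3 mm. Next the drift: rise, open the gripper and move close to it for one look.

```bash
python3 -m crank '[[[0,0,0],[0,0,-4.5],-1],[[0,0,0],[0,0,-4.5],-1],[[0,0,0],[1,3.5,-3],-1],[[0,0,0],[1,4.8,0],-1],[[0,0,0],[1,4.8,0],-1],[[0,0,0],[1,4.8,0],-1],[[0,0,0],[1,4.8,0],-1],[[0,0,0],[1,4.8,0],-1]]'
python3 -m crank '[[[0,0,0],[0,1.1,0],-1],[[0,0,0],[0,0,0],-1]]'
python3 - <<'E'
from h import *
s,c,P=look("wrist","w5");print(s["tcp_pos"],s["gripper_width"])
cv2.imwrite("pics/w5.png",cv2.resize(c["color"][:,:,::-1],(800,600),interpolation=cv2.INTER_CUBIC))
q=P.reshape(-1,3);b=q[(q[:,2]>.108)&(q[:,2]<.124)&(abs(q[:,0]-.556)<.03)&(abs(q[:,1]+.217)<.03)]
print(len(b),b.mean(0),b.min(0),b.max(0),cv2.minEnclosingCircle((b[:,:2]*1000).astype(np.float32)))
t=P[:,:,2]; f=q[(q[:,2]>.015)&(q[:,2]<.026)&(abs(q[:,0]-.556)<.03)&(abs(q[:,1]+.217)<.03)];print("foot",len(f),f.min(0),f.max(0))
E
```

```text
time_s: 4.9
tcp_pos: [0.5103, -0.2011, 0.1891]
eef_rot: [180.0, -0.1, -7.0]
contact_force: [0.7, 1.0, -0.5]
gripper_width: 0.0588
gripper_force: 0.0
time_s: 5.1
tcp_pos: [0.5082, -0.2118, 0.1882]
eef_rot: [180.0, 0.0, -7.3]
contact_force: [-0.6, 0.2, 0.0]
gripper_width: 0.0743
gripper_force: 0.0
[ 0.5082 -0.2118  0.1882] 0.07428291957589007
904 [ 0.5575 -0.219   0.115 ] [ 0.5464 -0.2296  0.1083] [ 0.5679 -0.2084  0.1172] ((557.1542358398438, -218.9864501953125), 10.857699394226074)
foot 196 [ 0.5553 -0.2332  0.0153] [ 0.5719 -0.2044  0.026 ]
```

View pics/w5.png

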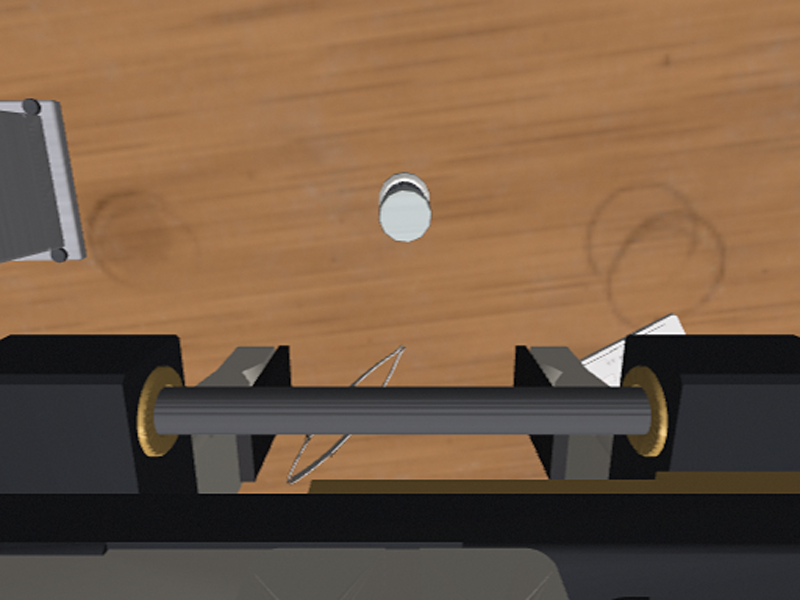

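The drift's top is at (405,215), upright and centred at (0.557,-0.219), with the forceps well clear. I'll grasp it.

```bash
python3 -m crank '[[[0,0,0],[2.5,0,0],-1],[[0,0,0],[2.4,0.1,0],-1],[[0,0,0],[0,0,3],-1],[[0,0,0],[0,0,3.5],-1],[[0,0,0],[0,0,2.5],-1],[[0,0,0],[0,0,0.7],-1],[[0,0,0],[0,0,0],-1]]'
python3 - <<'E'
from plant import r
s=r.get_state();print(s["tcp_pos"],s["eef_rot"],s["contact_force"])
E
```

```text
time_s: 5.85
tcp_pos: [0.5567, -0.2156, 0.0911]
eef_rot: [180.0, 0.1, -7.0]
contact_force: [-0.1, -0.5, 1.0]
gripper_width: 0.0877
gripper_force: 0.0
[ 0.55668845 -0.21562808  0.09106002] [ 1.79986126e+02  9.59318731e-02 -6.97336104e+00] [-0.13960224 -0.52129966  0.97379586]
```

```bash
python3 -m crank '[[[0,0,0],[0,0.3,0],-1],[[0,0,0],[0,0,0],1],[[0,0,0],[0,0,0],1],[[0,0,0],[0,0,0],1],[[0,0,0],[0,0,0],1],[[0,0,0],[0,0,0],1],[[0,0,0],[0,0,0],1],[[0,0,0],[0,0,0],1]]' 50
python3 -m crank '[[[0,0,0],[0,0,0],1],[[0,0,0],[0,0,0],1],[[0,0,0],[0,0,0],1],[[0,0,0],[0,0,0],1]]'
```

```text
time_s: 6.65
tcp_pos: [0.5564, -0.2197, 0.0915]
eef_rot: [180.0, 0.0, -7.1]
contact_force: [-0.7, 0.6, -0.3]
gripper_width: 0.0372
gripper_force: 0.0
time_s: 7.05
tcp_pos: [0.5563, -0.2197, 0.0915]
eef_rot: [180.0, 0.0, -7.1]
contact_force: [0.6, 0.3, -0.4]
gripper_width: 0.021
gripper_force: 50.0
```

```bash
python3 -m crank '[[[0,0,0],[0,0,-2],1],[[0,0,0],[0,0,-4],1],[[0,0,0],[0,0,-4],1],[[0,0,0],[0,0,-4],1],[[0,0,0],[0,-2,0],1],[[0,0,0],[0.2,-4,0],1],[[0,0,0],[0.2,-4,0],1],[[0,0,0],[0.2,-4,0],1]]'
python3 -m crank '[[[0,0,0],[0.2,-4,0],1],[[0,0,0],[0.1,-4,0],1],[[0,0,0],[0,-4,0],1],[[0,0,0],[0,-3,0],1],[[0,0,0],[0,0,1.5],1],[[0,0,0],[0,0,0],1],[[0,0,0],[0,0,0],1]]'
python3 - <<'E'
from plant import r
s=r.get_state();print(s["tcp_pos"],s["eef_rot"],s["contact_force"],s["moment"])
E
```

```text
time_s: 7.85
tcp_pos: [0.5792, -0.0802, 0.2314]
eef_rot: [-180.0, 0.0, -7.1]
contact_force: [0.3, 0.1, -1.8]
gripper_width: 0.0207
gripper_force: 50.0
time_s: 8.55
tcp_pos: [0.6005, 0.0667, 0.2162]
eef_rot: [180.0, 0.1, -7.1]
contact_force: [-0.2, -0.2, -0.8]
gripper_width: 0.0211
gripper_force: 50.0
[0.60052234 0.06669109 0.21618119] [ 1.79950230e+02  7.81160471e-02 -7.06842539e+00] [-0.24044281 -0.2187725  -0.75284012] [ 0.01049671 -0.00981719  0.06750318]
```

```bash
python3 -m crank '[[[0,0,0],[0,0,0.8],1],[[0,0,0],[0,0,0.6],1],[[0,0,0],[0,0,0.3],1],[[0,0,0],[0,0,0],1]]'
for i in 1 2 3; do python3 -m crank '[[[0,0,0],[0,0,0.1],1],[[0,0,0],[0,0,0],1]]' | grep -E "tcp|contact"; done
```

```text
time_s: 8.95
tcp_pos: [0.6006, 0.0665, 0.1989]
eef_rot: [180.0, 0.1, -7.1]
contact_force: [-0.0, 0.1, -2.9]
gripper_width: 0.021
gripper_force: 50.0
tcp_pos: [0.6011, 0.067, 0.1987]
contact_force: [-0.5, -0.7, -2.0]
tcp_pos: [0.601, 0.067, 0.1976]
contact_force: [0.5, 0.1, -1.9]
tcp_pos: [0.6009, 0.067, 0.1965]
contact_force: [0.3, -0.2, -2.1]
```

```bash
for i in 1 2 3 4; do python3 -m crank '[[[0,0,0],[0,0,0.1],1],[[0,0,0],[0,0,0],1]]' | grep -E "tcp|contact"; done
```

```text
tcp_pos: [0.6009, 0.067, 0.1954]
contact_force: [0.3, 0.4, -2.7]
tcp_pos: [0.6009, 0.067, 0.1944]
contact_force: [-0.1, -0.0, -1.9]
tcp_pos: [0.6009, 0.067, 0.1934]
contact_force: [0.0, 0.2, -2.5]
tcp_pos: [0.601, 0.067, 0.1925]
contact_force: [-0.4, 0.1, -2.3]
```

```bash
for i in 1 2 3; do python3 -m crank '[[[0,0,0],[0,0,0.05],1],[[0,0,0],[0,0,0],1]]' | grep -E "tcp|contact"; done
```

```text
tcp_pos: [0.6011, 0.0671, 0.1923]
contact_force: [-0.8, 0.3, -0.3]
tcp_pos: [0.6012, 0.0674, 0.192]
contact_force: [-0.5, 2.3, 2.6]
tcp_pos: [0.6013, 0.0675, 0.1917]
contact_force: [-1.3, 3.1, 4.9]
```

```bash
for i in 1 2 3 4; do python3 -m crank '[[[0,0,0],[0,0,0.04],1],[[0,0,0],[0,0,0],1]]' | grep -E "tcp|contact"; done
```

```text
tcp_pos: [0.6014, 0.0676, 0.1914]
contact_force: [-1.9, 3.8, 5.7]
tcp_pos: [0.6014, 0.0676, 0.191]
contact_force: [-2.3, 4.1, 6.1]
tcp_pos: [0.6014, 0.0676, 0.1906]
contact_force: [-1.9, 4.1, 5.9]
tcp_pos: [0.6014, 0.0677, 0.1902]
contact_force: [-2.6, 4.1, 5.8]
```

```bash
for i in 1 2 3 4; do python3 -m crank '[[[0,0,0],[0,0,0.05],1],[[0,0,0],[0,0,0],1]]' | grep -E "tcp|contact"; done
```

```text
tcp_pos: [0.6014, 0.0676, 0.1897]
contact_force: [-2.2, 3.7, 5.9]
tcp_pos: [0.6014, 0.0676, 0.1892]
contact_force: [-2.0, 3.5, 5.6]
tcp_pos: [0.6014, 0.0676, 0.1887]
contact_force: [-1.9, 3.6, 5.4]
tcp_pos: [0.6015, 0.0676, 0.1882]
contact_force: [-2.4, 3.6, 5.6]
```

```bash
for i in 1 2 3 4; do python3 -m crank '[[[0,0,0],[0,0,0.04],1],[[0,0,0],[0,0,0],1]]' | grep -E "tcp|contact"; done
```

```text
tcp_pos: [0.6015, 0.0677, 0.188]
contact_force: [-1.7, 4.6, 7.8]
tcp_pos: [0.6016, 0.0677, 0.1878]
contact_force: [-2.7, 4.6, 7.8]
tcp_pos: [0.6016, 0.0678, 0.1877]
contact_force: [-2.8, 4.6, 9.9]
tcp_pos: [0.6017, 0.0678, 0.1876]
contact_force: [-3.6, 4.4, 11.7]
```

```bash
for i in 1 2 3; do python3 -m crank '[[[0,0,0],[0,0,0.04],1],[[0,0,0],[0,0,0],1]]' | grep -E "tcp|contact"; done
```

```text
tcp_pos: [0.6017, 0.0678, 0.1875]
contact_force: [-4.3, 5.5, 14.0]
tcp_pos: [0.6018, 0.0679, 0.1874]
contact_force: [-4.5, 5.9, 15.8]
tcp_pos: [0.6019, 0.0679, 0.1873]
contact_force: [-5.8, 5.1, 16.5]
```

```bash
python3 -m crank '[[[0,0,0],[0,0,0.03],1],[[0,0,0],[0,0,0],1],[[0,0,0],[0,0,0],1]]' | grep -E "tcp|contact"
python3 -m crank '[[[0,0,0],[0,0,-0.2],1],[[0,0,0],[0,0,-0.8],1],[[0,0,0],[0,0,0],1],[[0,0,0],[0,2.2,0],1],[[0,0,0],[0,2.2,0],1],[[0,0,0],[0,0,0],1],[[0,0,0],[0,0,0],1]]'
python3 - <<'E'
from h import *
s,c,P=look("wrist","w6");print(s["tcp_pos"],s["contact_force"],s["eef_rot"])
E
```

```text
tcp_pos: [0.602, 0.0679, 0.1872]
contact_force: [-6.8, 4.7, 17.8]
time_s: 14.95
tcp_pos: [0.5954, 0.0227, 0.1939]
eef_rot: [180.0, 0.0, -7.1]
contact_force: [-0.5, 0.4, -1.0]
gripper_width: 0.0211
gripper_force: 50.0
[0.5954 0.0227 0.1939] [-0.4849  0.3907 -1.0333] [179.9761   0.0384  -7.1414]
```

```bash
for i in 1 2 3 4; do python3 -m crank '[[[0,0,0],[0,0,0.08],1],[[0,0,0],[0,0,0],1]]' | grep -E "tcp|contact"; done
```

```text
tcp_pos: [0.5956, 0.0238, 0.1933]
contact_force: [-0.0, -0.4, -2.3]
tcp_pos: [0.5955, 0.0236, 0.1926]
contact_force: [-0.2, -1.1, -1.4]
tcp_pos: [0.5955, 0.0234, 0.1918]
contact_force: [-0.5, 0.2, -1.3]
tcp_pos: [0.5955, 0.0233, 0.191]
contact_force: [-0.6, 0.3, -1.3]
```

```bash
for i in 1 2 3 4; do python3 -m crank '[[[0,0,0],[0,0,0.06],1],[[0,0,0],[0,0,0],1]]' | grep -E "tcp|contact"; done
```

```text
tcp_pos: [0.5955, 0.0233, 0.1905]
contact_force: [-0.1, -0.9, -1.6]
tcp_pos: [0.5955, 0.0233, 0.1899]
contact_force: [0.7, 0.0, -2.3]
tcp_pos: [0.5955, 0.0233, 0.1893]
contact_force: [-1.1, -0.4, -1.5]
tcp_pos: [0.5955, 0.0234, 0.1887]
contact_force: [0.3, -0.5, -1.8]
```

```bash
for i in 1 2 3 4; do python3 -m crank '[[[0,0,0],[0,0,0.05],1],[[0,0,0],[0,0,0],1]]' | grep -E "tcp|contact"; done
```

```text
tcp_pos: [0.5955, 0.0233, 0.1882]
contact_force: [0.4, 0.2, -2.2]
tcp_pos: [0.5955, 0.0233, 0.1877]
contact_force: [0.4, -0.3, -2.5]
tcp_pos: [0.5956, 0.0233, 0.1875]
contact_force: [0.1, -0.5, -0.2]
tcp_pos: [0.5957, 0.0232, 0.1874]
contact_force: [-1.7, -0.7, 4.1]
```

```bash
for i in 1 2 3 4; do python3 -m crank '[[[0,0,0],[0,0,0.04],1],[[0,0,0],[0,0,0],1]]' | grep -E "tcp|contact"; done
```

```text
tcp_pos: [0.5958, 0.0232, 0.1873]
contact_force: [-3.4, -1.6, 6.5]
tcp_pos: [0.5959, 0.0231, 0.1872]
contact_force: [-2.9, -0.7, 8.7]
tcp_pos: [0.5959, 0.0231, 0.1872]
contact_force: [-4.5, -1.0, 11.6]
tcp_pos: [0.596, 0.023, 0.1872]
contact_force: [-4.0, -1.0, 12.8]
```

```bash
for i in 1 2 ; do python3 -m crank '[[[0,0,0],[0,0,0.04],1],[[0,0,0],[0,0,0],1]]' | grep -E "tcp|contact"; done; python3 -m crank '[[[0,0,0],[0,0,0.03],1],[[0,0,0],[0,0,0],1]]' | grep -E "tcp|contact"
```

```text
tcp_pos: [0.596, 0.0229, 0.1871]
contact_force: [-4.4, -0.9, 15.2]
tcp_pos: [0.5961, 0.0229, 0.1871]
contact_force: [-6.2, -1.7, 17.9]
tcp_pos: [0.5961, 0.0228, 0.187]
contact_force: [-6.5, -1.2, 19.9]
```

```bash
python3 -m crank '[[[0,0,0],[0,0,-0.2],1],[[0,0,0],[0,0,-0.6],1],[[0,0,0],[0,0,0],1],[[0,0,0],[0,-2.2,0],1],[[0,0,0],[0,-2.2,0],1],[[0,0,0],[0,0,0],1],[[0,0,0],[0,0,0],1]]'
python3 -m crank '[[[0,0,0],[0,0,0.15],1],[[0,0,0],[0,0,0.1],1],[[0,0,0],[0,0,0],1]]' | grep -E "tcp|contact"
for i in 1 2; do python3 -m crank '[[[0,0,0],[0,0,0.05],1],[[0,0,0],[0,0,0],1]]' | grep -E "tcp|contact"; done
```

```text
time_s: 19.5
tcp_pos: [0.6008, 0.0674, 0.1914]
eef_rot: [180.0, 0.0, -7.0]
contact_force: [0.6, -0.7, -3.1]
gripper_width: 0.0212
gripper_force: 50.0
tcp_pos: [0.6008, 0.0665, 0.1893]
contact_force: [0.2, 0.2, -2.0]
tcp_pos: [0.601, 0.0668, 0.1891]
contact_force: [0.3, -0.4, -1.7]
tcp_pos: [0.601, 0.067, 0.1886]
contact_force: [-0.3, -0.0, -1.7]
```

```bash
for i in 1 2 3 4; do python3 -m crank '[[[0,0,0],[0,0,0.05],1],[[0,0,0],[0,0,0],1]]' | grep -E "tcp|contact"; done
```

```text
tcp_pos: [0.6009, 0.067, 0.188]
contact_force: [-0.4, 0.4, -2.1]
tcp_pos: [0.601, 0.067, 0.1875]
contact_force: [0.2, 0.4, -2.4]
tcp_pos: [0.6011, 0.0671, 0.1874]
contact_force: [-0.8, -0.3, 0.9]
tcp_pos: [0.6012, 0.0672, 0.1874]
contact_force: [-2.2, 1.3, 5.2]
```

```bash
for i in 1 2 3 4; do python3 -m crank '[[[0,0,0],[0,0,0.05],1],[[0,0,0],[0,0,0],1]]' | grep -E "tcp|contact"; done
```

```text
tcp_pos: [0.6013, 0.0672, 0.1873]
contact_force: [-2.7, 1.5, 7.6]
tcp_pos: [0.6014, 0.0672, 0.1872]
contact_force: [-4.2, 2.0, 10.1]
tcp_pos: [0.6015, 0.0673, 0.1872]
contact_force: [-4.2, 2.3, 13.8]
tcp_pos: [0.6016, 0.0673, 0.1871]
contact_force: [-6.0, 2.3, 15.8]
```

```bash
python3 -m crank '[[[0,0,0],[0,0,0.05],1],[[0,0,0],[0,0,0],1]]' | grep -E "tcp|contact"
python3 -m crank '[[[0,0,0],[0,0,-0.5],1],[[0,0,0],[0,0,-1.5],1],[[0,0,0],[0,0,-2],1],[[0,0,0],[0,2,0],1],[[0,0,0],[-0.2,4,0],1],[[0,0,0],[-0.2,4,0],1],[[0,0,0],[-0.2,4,0],1],[[0,0,0],[-0.2,4,0],1]]'
python3 -m crank '[[[0,0,0],[0,4,0],1],[[0,0,0],[0,4,0],1],[[0,0,0],[0,3,0],1],[[0,0,0],[0,0,2],1],[[0,0,0],[0,0,3],1],[[0,0,0],[0,0,3],1],[[0,0,0],[0,0,2.5],1],[[0,0,0],[0,0,0],1]]'
python3 - <<'E'
from plant import r
s=r.get_state();print(s["tcp_pos"],s["eef_rot"],s["contact_force"],s["moment"])
E
```

```text
tcp_pos: [0.6016, 0.0674, 0.187]
contact_force: [-6.2, 2.4, 18.5]
time_s: 22.8
tcp_pos: [0.5698, -0.1126, 0.2232]
eef_rot: [180.0, 0.1, -7.1]
contact_force: [0.7, -0.7, -1.4]
gripper_width: 0.0211
gripper_force: 50.0
time_s: 23.6
tcp_pos: [0.5539, -0.22, 0.1147]
eef_rot: [-180.0, 0.5, -7.1]
contact_force: [-0.9, -0.4, -2.2]
gripper_width: 0.0211
gripper_force: 50.0
[ 0.55393104 -0.21995777  0.11468138] [-179.97733869    0.45752323   -7.14780982] [-0.88653225 -0.38962826 -2.23028989] [0.03292366 0.09082421 0.02249626]
```

```bash
python3 -m crank '[[[0,0,0],[0,0,1],1],[[0,0,0],[0,0,0.8],1],[[0,0,0],[0,0,0],1],[[0,0,0],[0,0,0],1]]'
for i in 1 2 3; do python3 -m crank '[[[0,0,0],[0,0,0.08],1],[[0,0,0],[0,0,0],1]]' | grep -E "tcp|contact"; done
```

```text
time_s: 24.0
tcp_pos: [0.5577, -0.2199, 0.1017]
eef_rot: [180.0, -0.0, -7.1]
contact_force: [-0.3, -0.4, -1.8]
gripper_width: 0.0212
gripper_force: 50.0
tcp_pos: [0.5577, -0.2198, 0.1008]
contact_force: [-0.2, -0.1, -2.1]
tcp_pos: [0.5574, -0.2198, 0.0996]
contact_force: [-0.2, -0.8, -2.0]
tcp_pos: [0.5573, -0.2198, 0.0986]
contact_force: [-1.0, -0.6, -2.1]
```

```bash
python3 -m crank '[[[0,0,0],[0,0,0.3],1],[[0,0,0],[0,0,0.2],1],[[0,0,0],[0,0,0],1]]' | grep -E "tcp|contact"
for i in 1 2; do python3 -m crank '[[[0,0,0],[0,0,0.07],1],[[0,0,0],[0,0,0],1]]' | grep -E "tcp|contact"; done
```

```text
tcp_pos: [0.557, -0.2198, 0.0931]
contact_force: [-0.2, -0.2, -2.6]
tcp_pos: [0.5573, -0.2198, 0.0929]
contact_force: [-1.0, -0.2, -1.7]
tcp_pos: [0.5573, -0.2198, 0.0922]
contact_force: [0.3, -0.1, -2.3]
```

```bash
for i in 1 2 3; do python3 -m crank '[[[0,0,0],[0,0,0.04],1],[[0,0,0],[0,0,0],1]]' | grep -E "tcp|contact"; done
```

```text
tcp_pos: [0.5573, -0.2198, 0.0918]
contact_force: [-0.7, -0.8, -2.2]
tcp_pos: [0.5574, -0.2198, 0.0915]
contact_force: [-0.5, -0.0, -3.2]
tcp_pos: [0.5575, -0.2198, 0.0914]
contact_force: [-0.9, 0.5, 2.0]
```

```bash
python3 -m crank '[[[0,0,0],[0,0,-0.03],1],[[0,0,0],[0,0,0],0.3],[[0,0,0],[0,0,0],-0.3],[[0,0,0],[0,0,0],-1],[[0,0,0],[0,0,0],-1],[[0,0,0],[0,0,0],-1],[[0,0,0],[0,0,0],-1],[[0,0,0],[0,0,0],-1]]' 20
python3 -m crank '[[[0,0,0],[0,0,-3],-1],[[0,0,0],[0,0,-4],-1],[[0,0,0],[0,0,-4],-1],[[0,0,0],[-4,0,0],1],[[0,0,0],[-2,0,0],1],[[0,0,0],[0,0,0],1]]'
python3 - <<'E'
from h import *
s,c,P=look("wrist","w7");print(s["tcp_pos"],s["gripper_width"])
q=P.reshape(-1,3);b=q[(q[:,2]>.108)&(q[:,2]<.124)&(abs(q[:,0]-.556)<.03)&(abs(q[:,1]+.217)<.03)]
print(len(b),b.mean(0),cv2.minEnclosingCircle((b[:,:2]*1000).astype(np.float32)))
E
```

```text
time_s: 26.7
tcp_pos: [0.5574, -0.2198, 0.0914]
eef_rot: [180.0, -0.0, -7.1]
contact_force: [0.6, -0.5, 0.6]
gripper_width: 0.0715
gripper_force: 0.0
time_s: 27.3
tcp_pos: [0.4955, -0.2121, 0.2021]
eef_rot: [-180.0, -0.0, -7.1]
contact_force: [0.6, -0.8, 1.4]
gripper_width: 0.0693
gripper_force: 0.0
[ 0.4955 -0.2121  0.2021] 0.06926795724711607
826 [ 0.5582 -0.2194  0.115 ] ((558.0684204101562, -219.29302978515625), 10.779017448425293)
```

```bash
python3 -m crank '[[[0,0,0],[-0.67,-4.1,0],1],[[0,0,0],[-0.67,-4.1,0],1],[[0,0,0],[-0.67,-4.1,0],1],[[0,0,0],[-0.67,-4.1,0],1],[[0,0,0],[-0.67,-4.1,0],1],[[0,0,0],[-0.67,-4.1,0],1],[[0,0,0],[-0.67,-4.3,0],1],[[0,0,0],[0,0,0],1]]' 10
python3 -m crank '[[[0,0,0],[0,0,3],1],[[0,0,0],[0,0,4],1],[[0,0,0],[0,0,4],1],[[0,0,0],[0,0,2],1],[[0,0,0],[0,0,0.3],1],[[0,0,0],[0,0,0],1],[[0,0,0],[0,0,0],1]]'
python3 - <<'E'
from h import *
s,c,P=look("wrist","w8");print(s["tcp_pos"],s["gripper_width"],s["contact_force"])
im=c["color"].astype(int);S=im.max(2)-im.min(2)
for v in (115,125): print(v,np.where(S[v,220:420]<25)[0]+220)
E
```

```text
time_s: 28.15
tcp_pos: [0.4879, 0.0846, 0.2015]
eef_rot: [-180.0, -0.1, -6.8]
contact_force: [-0.0, -0.8, 0.2]
gripper_width: 0.0028
gripper_force: 0.0
time_s: 28.85
tcp_pos: [0.4879, 0.0806, 0.0695]
eef_rot: [-179.9, -0.1, -7.1]
contact_force: [0.1, 0.4, -0.3]
gripper_width: 0.0002
gripper_force: 0.0
[0.4879 0.0806 0.0695] 0.00016362283276386355 [ 0.1335  0.4058 -0.2754]
115 [245 246 247 248 249 250 251 252 253 254 255 256 257 258 259 260 261 262
 263 264 265 266 339 340 341 342 343 344 345 346 347 348 349 350 351 352
 353 354 355 356 357 358 359 360 361 362 363 364 365 366 367]
125 [244 245 246 247 248 249 250 251 252 253 254 255 256 257 258 259 260 261
 262 263 264 265 339 340 341 342 343 344 345 346 347 348 349 350 351 352
 353 354 355 356 357 358 359 360 361 362 363 364 365 366 367]
```

```bash
python3 -c "
from h import *
offs('w8',255/.64,358/.64,lo=115);offs('w8',251/.64,354/.64,lo=115)"
python3 -m crank '[[[0,0,0],[1.5,0,0.1],1],[[0,0,0],[1.2,0,0],1],[[0,0,0],[0.4,0,0],1],[[0,0,0],[0.1,0,0],1],[[0,0,0],[0,0,0],1],[[0,0,0],[0,0,0],1]]'
for i in 1 2 3; do python3 -m crank '[[[0,0,0],[0.05,0,0],1],[[0,0,0],[0,0,0],1]]' | grep -E "tcp|contact"; done
```

```text
398.4375 237.2662742382271 [0.5372 0.0759 0.0555]
559.375 238.48102168949768 [0.5312 0.0296 0.0555]
along,across mm 0.2725761016853258 46.77082372098139
392.1875 236.96510529157666 [0.5375 0.0777 0.0555]
553.125 238.4765625 [0.5314 0.0314 0.0555]
along,across mm 0.35918534821630194 46.7715328725604
time_s: 29.5
tcp_pos: [0.5181, 0.0761, 0.0674]
eef_rot: [180.0, 0.0, -7.1]
contact_force: [-0.4, -0.1, 0.2]
gripper_width: -0.0
gripper_force: 0.0
tcp_pos: [0.5189, 0.0762, 0.0674]
contact_force: [-0.1, -0.1, -0.2]
tcp_pos: [0.5195, 0.0761, 0.0674]
contact_force: [-0.1, -0.8, 0.3]
tcp_pos: [0.5201, 0.076, 0.0674]
contact_force: [0.8, -0.7, 0.5]
```

```bash
for i in 1 2 3 4; do python3 -m crank '[[[0,0,0],[0.04,0,0],1],[[0,0,0],[0,0,0],1]]' | grep -E "tcp|contact"; done
```

```text
tcp_pos: [0.5205, 0.076, 0.0673]
contact_force: [-0.5, -0.1, 0.1]
tcp_pos: [0.5209, 0.0759, 0.0674]
contact_force: [-0.3, -0.2, 0.1]
tcp_pos: [0.5213, 0.0759, 0.0674]
contact_force: [-0.1, 1.2, -0.2]
tcp_pos: [0.5217, 0.0758, 0.0674]
contact_force: [0.6, -0.5, -1.2]
```

```bash
for i in 1 2 3 4; do python3 -m crank '[[[0,0,0],[0.02,0,0],1],[[0,0,0],[0,0,0],1]]' | grep -E "tcp|contact"; done
```

```text
tcp_pos: [0.5219, 0.0758, 0.0674]
contact_force: [0.3, 0.1, 0.6]
tcp_pos: [0.5221, 0.0758, 0.0674]
contact_force: [0.7, 0.3, 0.0]
tcp_pos: [0.5223, 0.0758, 0.0674]
contact_force: [0.6, -0.0, -0.5]
tcp_pos: [0.5225, 0.0757, 0.0674]
contact_force: [0.1, 0.0, -0.1]
```

```bash
for i in 1 2 3 4 5; do python3 -m crank '[[[0,0,0],[0.02,0,0],1],[[0,0,0],[0,0,0],1]]' | grep -E "tcp|contact"; done
```

```text
tcp_pos: [0.5227, 0.0757, 0.0674]
contact_force: [0.1, -0.6, 0.0]
tcp_pos: [0.5229, 0.0757, 0.0674]
contact_force: [0.3, -0.6, 0.3]
tcp_pos: [0.5231, 0.0757, 0.0674]
contact_force: [0.2, 0.3, 1.1]
tcp_pos: [0.5232, 0.0756, 0.0674]
contact_force: [-0.0, 0.3, -0.7]
tcp_pos: [0.5235, 0.0756, 0.0674]
contact_force: [-0.2, -1.0, 0.2]
```

```bash
for i in 1 2 3 4; do python3 -m crank '[[[0,0,0],[0.02,0,0],1],[[0,0,0],[0,0,0],1]]' | grep -E "tcp|contact"; done
```

```text
tcp_pos: [0.5237, 0.0756, 0.0674]
contact_force: [0.3, -0.1, -0.1]
tcp_pos: [0.5239, 0.0755, 0.0674]
contact_force: [-0.2, -0.3, 0.4]
tcp_pos: [0.5239, 0.0755, 0.0673]
contact_force: [-0.3, 0.4, -0.0]
tcp_pos: [0.524, 0.0755, 0.0673]
contact_force: [-2.1, -0.1, 1.4]
```

```bash
python3 - <<'E'
from plant import r
import numpy as np
f=[]
for i in range(6): r.capture("wrist"); f.append(r.get_state()["contact_force"])
print(np.round(f,1),np.mean(f,0),r.get_state()["tcp_pos"])
E
```

```text
[[-1.3  0.2  1.1]
 [-2.1  0.   0.8]
 [-2.   1.5  0.9]
 [-2.   1.1  0.7]
 [-2.3  1.7  1. ]
 [-2.3  1.2  1.6]] [-1.97228525  0.96470412  1.0305617 ] [0.52402313 0.07549244 0.0673162 ]
```

```bash
python3 -m crank '[[[0,0,0],[-0.007,0,0],1],[[0,0,0],[0,0,0],1]]' | grep contact
python3 - <<'E'
from plant import r
import numpy as np
f=[]
for i in range(10): r.capture("wrist"); f.append(r.get_state()["contact_force"])
print(np.mean(f,0),r.get_state()["tcp_pos"])
E
```

```text
contact_force: [-2.7, 0.3, 1.5]
[-2.70109701  1.08483031  0.55982085] [0.52407056 0.07549715 0.06731988]
```

```bash
python3 -m crank '[[[0,0,0],[-0.02,0,0],1]]' | grep contact
python3 - <<'E'
from plant import r
import numpy as np
f=[]
for i in range(10): r.capture("wrist"); f.append(r.get_state()["contact_force"])
print(np.round(np.array(f)[:,0],1),np.mean(f,0),r.get_state()["tcp_pos"])
E
```

```text
contact_force: [-2.2, -0.0, 0.1]
[-2.3 -2.3 -2.9 -1.9 -2.1 -2.7 -2.6 -2.5 -2.1 -2.8] [-2.41323036  0.32056351  0.23848264] [0.52400077 0.07554937 0.0673756 ]
```

```bash
python3 -m crank '[[[0,0,0],[-0.013,0,0],1]]' | grep contact
python3 - <<'E'
from plant import r
import numpy as np
f=[]
for i in range(10): r.capture("wrist"); f.append(r.get_state()["contact_force"])
print(np.round(np.array(f)[:,0],1),np.mean(f,0),r.get_state()["tcp_pos"])
E
```

```text
contact_force: [-1.9, 0.5, -0.5]
[-1.8 -1.8 -0.9 -2.4 -1.5 -0.7 -1.6 -0.4 -0.7 -0.4] [-1.21203394  0.14074903 -0.35246332] [0.52392121 0.07556534 0.06737847]
```

```bash
python3 -m crank '[[[0,0,0],[0.01,0,0],1]]' | grep contact
python3 - <<'E'
from plant import r
import numpy as np
f=[]
for i in range(12): r.capture("wrist"); f.append(r.get_state()["contact_force"])
print(np.round(np.array(f)[:,0],1),np.mean(f,0),r.get_state()["tcp_pos"])
E
```

```text
contact_force: [-1.6, -0.7, -0.6]
[-1.4 -0.3 -1.1 -1.  -1.3 -0.5 -1.9 -1.7 -0.8 -0.9 -0.9 -0.9] [-1.06308848  0.05846109 -0.12988468] [0.52396726 0.07556056 0.0673685 ]
```

```bash
python3 -m crank '[[[0,0,0],[0.01,0,0],1]]' | grep contact
python3 - <<'E'
from plant import r
import numpy as np
f=[]
for i in range(12): r.capture("wrist"); f.append(r.get_state()["contact_force"])
print(np.round(np.array(f)[:,0],1),np.mean(f,0),r.get_state()["tcp_pos"])
E
```

```text
contact_force: [-1.6, 0.6, 0.7]
[-0.7 -2.4 -1.  -2.  -2.2 -1.8 -1.  -1.2 -1.1 -0.2 -1.5 -1.3] [-1.36501612  0.31220606  0.13664808] [0.52397834 0.07556053 0.06734352]
```

One more small step puts it in the band; then I'll back off and check.

```bash
python3 -m crank '[[[0,0,0],[0.008,0,0],1]]' | grep contact
python3 - <<'E'
from plant import r
import numpy as np
f=[]
for i in range(14): r.capture("wrist"); f.append(r.get_state()["contact_force"])
print(np.round(np.array(f)[:,0],1),np.mean(f,0),r.get_state()["tcp_pos"])
E
python3 -m crank '[[[0,0,0],[-1,0,0],1],[[0,0,0],[-2.6,0,0],1],[[0,0,0],[0,0,0],1],[[0,0,0],[0,0,0],1]]'
python3 - <<'E'
from h import *
s,c,P=look("wrist","w9");print(s["tcp_pos"],s["contact_force"])
im=c["color"].astype(int);S=im.max(2)-im.min(2);print(np.where(S[120,220:420]<25)[0][[0,-1]]+220)
offs('w9',255/.64,358/.64,lo=115);offs('w9',251/.64,354/.64,lo=115)
q=P.reshape(-1,3);b=q[(q[:,2]>.092)&(q[:,2]<.112)&(q[:,0]>.565)&(abs(q[:,1]-.045)<.026)];A=np.c_[b[:,:2]-b[:,:2].mean(0),np.ones(len(b))]
print(len(b),np.linalg.lstsq(A,b[:,2],rcond=None)[0])
s,c,P=look("top","t2");q=P[205:235,325:360].reshape(-1,3);q=q[q[:,2]>.1];print("drift",len(q),np.median(q,0))
q=P[185:220,230:265].reshape(-1,3);q=q[q[:,2]>.088];A=np.c_[q[:,:2]-q[:,:2].mean(0),np.ones(len(q))];print("block",np.linalg.lstsq(A,q[:,2],rcond=None)[0])
E
```

```text
contact_force: [-2.5, 0.3, 0.2]
[-2.2 -1.8 -2.2 -3.1 -1.7 -2.4 -3.3 -2.2 -3.2 -2.6 -2.7 -3.1 -3.1 -2.8] [-2.60787604  0.74094159  0.76469407] [0.52402699 0.0755078  0.06732887]
time_s: 38.3
tcp_pos: [0.4884, 0.0803, 0.0679]
eef_rot: [-180.0, -0.1, -7.0]
contact_force: [0.6, 0.2, -0.3]
gripper_width: 0.0003
gripper_force: 0.0
[0.4884 0.0803 0.0679] [ 0.5871  0.1991 -0.2919]
[244 368]
398.4375 239.80309423347398 [0.5372 0.0757 0.0555]
559.375 241.2408435727788 [0.5311 0.0298 0.0555]
along,across mm 0.30016306003345666 46.32180300824961
392.1875 239.73106971153845 [0.5374 0.0775 0.0555]
553.125 241.24280230326292 [0.5314 0.0316 0.0555]
along,across mm 0.3215850123323543 46.32247396408891
10147 [ 0.0376 -0.0049  0.095 ]
drift 63 [ 0.5561 -0.2175  0.1156]
block [-3.399   2.0893  0.3335]
```

```bash
python3 - <<'E'
from h import *
for n in ("w3","w9"):
    c=pickle.load(open(n+".pkl","rb"));P=cloud(c,c["T"]);q=P.reshape(-1,3)
    b=q[(q[:,2]>.09)&(q[:,2]<.112)&(q[:,0]>.574)&(abs(q[:,1]-.045)<.024)];A=np.c_[b[:,:2]-[.597,.045],np.ones(len(b))]
    print(n,len(b),b[:,0].max(),np.linalg.lstsq(A,b[:,2],rcond=None)[0])
E
```

```text
w3 25675 0.622840341759345 [0.0065 0.039  0.0992]
w9 6562 0.5877576883882851 [-0.0047 -0.0011  0.0951]
```

```bash
python3 -m crank '[[[0,0,0],[-1,0,-2],1],[[0,0,0],[0,0,-4],1],[[0,0,0],[0,0,-3],1],[[0,0,0],[0,0,0],1]]' && python3 -c "
from plant import r
print(r.close_job())"
```

```text
time_s: 38.8
tcp_pos: [0.4815, 0.0824, 0.1617]
eef_rot: [-179.8, -0.4, -7.0]
contact_force: [-0.1, -0.3, -0.1]
gripper_width: 0.0007
gripper_force: 0.0
the job is handed in; nothing more can be done
None
```

I finished and handed in the job at 38.8 s, with one shortfall: the fingertip nudge drifted above the 1.5–2 N you asked for, averaging about 2.7 N for part of it with readings up to 3.3 N. The parallel stayed put under it, still within 0.3 mm of level with the other; the block sits flat after about 20–22 N over each parallel (the moving-jaw side pressed twice), and the drift is back upright on the worktop.

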